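# Slide a track roller along the fence and drive the drag stop home

### The arm

A 6-joint arm with a two-finger parallel gripper is mounted at the origin on a cart in front of the work surface, level with it; the furniture and walls round the work are solid. World frame = base frame: x ahead of the robot, y to its left, z up, the work surface at z = 0. Lengths are in m, angles in rad, forces in N, time in s.
With the tool pointing down it reaches from about 0.3 to 0.875 m from the base axis. Payload 6.4 kg.
Tool frame: the origin (TCP) lies on the centre line of the jaws, within the pads' length; the fingertips stand 14 mm ahead of it and the grasp point (between the pads) lies 5 mm behind it; z points along the fingers, y is the direction in which the jaws open and shut (so a half turn about z gives the same grasp; the last joint's range is limited). The gripper opens to 85 mm and grips with 20 to 120 N. Pads are 22 mm wide; open, the fingers measure 114 mm over their backs; the gripper's body (76 mm by 85 mm) begins 54 mm behind the grasp point. The pads swing forward as they close: fully open they stand 13 mm farther back than shut.
Start: joints at [-1.385, 0.181, 1.607, -0, 1.354, -0.206], TCP at [0.22, -0.531, 0.245] pointing down, gripper open.
Joint ranges: [-2.99, 2.99], [-0.89, 2.07], [0.3, 2.58], [-1.14, 4.28], [0, 2.63], [-3.12, 3.12]. Speed limits (rad/s): [2.57, 2.57, 3.01, 3.14, 3.14, 3.14].

### API

Orientations are given as a unit quaternion [w, x, y, z].
In Python, from bench import * gives the robot as it stands.
- The arm moves only by the tool servo_tool, never from a script. Its argument "plan" is a list that holds one entry, the list of rows, each a list of 5 numbers: the shift along the world's x, y, z in m, then the turn about the world's z in rad, then the gripper command: -1 is shut, 1 is fully open, values between are in proportion. In form: [[[tx, ty, tz, roll, claw], ...]]. A call has 1 to 8 rows; each row shifts and turns the commanded pose from where the row before left it; what a row does not reach is not made up. A row lasts 1/10 s, in which the tool goes at most 50 mm and 8.59 degrees, less where a joint would pass 70% of its speed; a pose out of reach is approached as far as the arm can. A call with a gripper value outside its range is refused whole. The fingers move at their own pace and stop on an object; the grip force is fixed at half the most. Time passes only in rows, so rows that do not move let the fingers close. It gives the time, the measured TCP pose, the force and the opening at its end, in the units of the state.
- get_obs(): the state, without advancing time (a new reading comes with each control period).
- camera(name): name is "scene" or "top"; returns a dict with "img" (384x512x3 uint8, blue, green, red), "camera_matrix" (3x3 intrinsics, pixels), "k1" (the pictures are not rectified: a ray, as slopes to the right and down, at radius r is drawn at 1 + k1 r^2 times it, then the intrinsics apply), "rvec" (rotation vector, rad) and "tvec" (3), from world to camera coordinates, as OpenCV has them. Camera axes: x right, y down, z forward; pixel columns grow to the right and rows downward; lengths in m; the calibration is good to about 2 mm. A picture is of the moment at which its call begins. There is no depth.
- hand_in(): hands the job in, once; it reports no verdict.
Trained networks look in a picture, given as the dict that the camera call returned (one of the last four; its "shot" number tells which), for a name from the list of things; names that differ only in an ending like _2 or _b are one class to them, and where a whole thing is asked for, a point or a joint stands for the part that bears it (a point fixed in the world has none). Each returns a list of dicts, best first, with "conf" (0 to 1); they miss things now and then, are a little off and sometimes report something else, mostly with a low value. They report only what shows in the picture. A call takes as long as a camera call. They do not tell look-alikes from the thing itself.
- trace(picture, thing): "mask" (384x512 bool, what is visible of it) and "rect" ([left, top, right, bottom] as shares, 0 to 1, of the picture: columns of its width, rows of its height, round what is visible of it).
- pinpoint(picture, thing): "centre" ([row, column] as shares, 0 to 1, of the picture: columns of its width, rows of its height: a listed point, or the origin of a listed thing).
The state is a dict: "time_s": time; "q": joint angles; "dq": joint speeds; "joint_efforts": joint torques, N m; "eef_pos": TCP position; "eef_rot": TCP orientation; "wrist_force": force on the tool from outside, world axes, zero at the start; "torque": the same for the moment, N m; "opening": opening from 0.0 (shut) to 1.0 (fully open).
Only numpy, scipy, OpenCV 4.12 (cv2) and the standard library are available. Lean on these libraries where they do the work, as an engineer would, in place of code of your own. Each camera call takes 0.05 s, during which the arm holds its last target.

### The job

Pick up the loose steel roller and stand it on the plate of the setting fixture, near the fence and before the yellow line, and let go of it. Then push it along the fence, kept against the fence all the way, until it has driven the brass drag stop fully back onto its blue block, and leave it standing there touching both fence and stop. Feel your way: press only lightly on fence, plate and stop, never move the stop with the gripper itself, and leave the other things on the table alone.

Things in the scene. Friction and masses are not known exactly. Their poses are not given: they have to be found in the camera images.
- roller_center (a point): Centre (half-way up, 17 mm above its underside) of the loose steel track roller, a solid upright cylinder 44 mm in diameter and 34 mm tall, about 0.4 kg, standing on end; brass-coloured dot on top. It turns and slides freely on the plate.
- fixture: Fixed setting fixture: steel plate 10 mm thick, 105 mm (x) by 310 mm (y); z up. Origin at table level under the lane. A dark fence, 12 mm thick, 40 mm above the plate, runs along its far side; its face is the plane x = +30 mm, facing -x: a roller touching it has its centre at x = +8 mm. The plate's near edge is at x = -55 mm. The lane runs along +y from its open end at y = -155 mm.
- entry (a point): Point on the plate's top in the middle of the entry, at x = 8, y = -100, z = 10 mm of the fixture: the centre of the underside of a roller standing there against the fence. The yellow line across the lane lies 50 mm on from here (+y); a roller stands before it with its centre within 40 mm of this point along the lane.
- stop_unit: Blue clamp block of the drag stop, fixed on the plate near the +y end of the lane, anywhere within 30 mm along it: 44 mm (x) by 24 mm (y) by 30 mm tall, with two small screws on top, 6 mm high. Origin at the centre of its underside, axes as the fixture's. The brass head slides on a rod in front of it (-y side).
- stop_face (a point): Centre of the front face (the one toward -y, facing the roller) of the brass head of the drag stop, 15 mm above the plate, axes as the fixture's; head 44 mm (x) by 10 mm (y) by 28 mm tall. When home, the face is 23 mm in front (-y) of the origin of the blue block.
- stop_head (a joint): Travel of the brass head along +y of the fixture, in m: 0 = fully out, 0.050 = home, hard against the blue block. It slides with a steady drag of about 3.5 N, has no spring and stays where it is left.
- paste_tin: Bystander: round tin, 56 mm across, 22 mm tall; origin at centre of underside.
- loupe: Bystander: black eye loupe, 38 mm across, 32 mm tall; origin at centre of underside.
- screwdriver_green: Bystander: small screwdriver with a green end, 12x146x14 mm; origin at centre of underside.
- brass_hammer: Bystander: small hammer, 56x170x20 mm; origin at centre of underside.
Not all that is in view belongs to the job. Leave any red look-alike of the part that bears roller_center alone.

How it is judged:
On the way:
1. the roller stands on the plate before the yellow line, its side within 15 mm of the fence, let go (y of roller_center in the frame of fixture between -0.145 and -0.05 m and x of roller_center in the frame of fixture above -0.007 m and z of roller_center in the frame of fixture below 0.032 m and angle between roller's own z axis and vertical below 0.08 rad and contact force between the fingers and roller below 0.1 N), for 0.2 s.
At the end, for the whole second after the job is handed in: The brass head is home (within 1.8 mm of the end of its travel), the roller stands upright and at rest on the plate within 2 mm of the fence and within 2.5 mm of the head's face, released (value of joint stop_head above 0.0482 m and x of roller_center in the frame of fixture above 0.006 m and z of roller_center in the frame of fixture below 0.032 m and y of roller_center in the frame of stop_face above -0.0245 m and angle between roller's own z axis and vertical below 0.06 rad and linear speed of roller below 0.01 m/s); the robot touches nothing.
It fails at once if past the yellow line the roller comes more than 6 mm off the fence or is lifted off the plate (more than 5 mm) (y of roller_center in the frame of fixture above -0.045 m and (x of roller_center in the frame of fixture below 0.002 m or z of roller_center in the frame of fixture above 0.032 m)).
It fails at once if over 25 N of the roller on the stop or, past the yellow line, on fence or plate; over 45 N of roller or gripper on the fixture anywhere ((y of roller_center in the frame of fixture above -0.045 m and contact force between roller and fixture above 25 N) or contact force between roller and stop_unit above 25 N or contact force between any of roller, the fingers and fixture above 45 N).
It fails at once if the robot itself touches the drag stop (more than 1 N) (contact force between any of the arm, the fingers and stop_unit above 1 N).
It fails at once if a bystander is moved more than 20 mm (distance of any of paste_tin, loupe, screwdriver_green, brass_hammer from where it was at the start of the episode above 0.02 m).
It also fails if it takes over 66 s, if anything falls off the work surface, if the arm or the gripper's body presses on something with over 40 N, if the wrist force passes 120 N, or if a joint passes its speed limit or range.

## Working session

There is one attempt and no reset: what is moved stays moved. The work goes in short steps, Python scripts to look and compute and a tool call to move; the robot and the scene stay as the last step left them, time stands still between calls to the robot, and variables do not carry over. Pictures are saved under pics/ and viewed, and the job is handed in when it is done.

Besides the shell and the picture viewer there is one more tool, called after "Request:" as a command line: name --argument value ..., lists and objects as JSON in quotes. servo_tool: Moves the arm, as the interface text tells. Its arguments: {"type":"object","properties":{"plan":{"type":"array"}},"required":["plan"]}

```bash
ls; mkdir -p pics
cat > h.py <<'E'
from bench import *
import numpy as np, cv2
def ray(cam,row,col):
    K=np.array(cam["camera_matrix"]);k1=cam["k1"]
    d=np.array([(col-K[0,2])/K[0,0],(row-K[1,2])/K[1,1]])
    u=d.copy()
    for _ in range(30): u=d/(1+k1*(u@u))
    R,_=cv2.Rodrigues(np.array(cam["rvec"],float));t=np.array(cam["tvec"],float).ravel()
    return -R.T@t, R.T@np.array([u[0],u[1],1.])
def onz(cam,row,col,z):
    c,v=ray(cam,row,col); s=(z-c[2])/v[2]; return c+s*v
def proj(cam,P):
    K=np.array(cam["camera_matrix"])
    p,_=cv2.projectPoints(np.array(P,float).reshape(-1,1,3),np.array(cam["rvec"],float),np.array(cam["tvec"],float),K,np.array([cam["k1"],0,0,0,0.]))
    return p.reshape(-1,2)
def tri(r1,r2):
    A=np.zeros((3,3));b=np.zeros(3)
    for c,v in (r1,r2):
        v=v/np.linalg.norm(v);M=np.eye(3)-np.outer(v,v);A+=M;b+=M@c
    p=np.linalg.solve(A,b); return p,[np.linalg.norm(np.cross(p-c,v/np.linalg.norm(v))) for c,v in (r1,r2)]
E
python3 - <<'E'
from h import *
import pickle
cams={}
o=get_obs();print(o)
for n in("scene","top"):
    c=camera(n);cams[n]=c;cv2.imwrite(f"pics/{n}0.png",c["img"])
    print(n,c["camera_matrix"],c["k1"],c["rvec"],c["tvec"])
    for t in["roller_center","entry","fixture","stop_unit","stop_face","paste_tin","loupe","screwdriver_green","brass_hammer"]:
        r=pinpoint(c,t)
        for x in r[:3]:
            rr,cc=x["centre"][0]*384,x["centre"][1]*512
            z={"roller_center":.017,"entry":.01,"stop_unit":.01,"stop_face":.025}.get(t,0)
            print(n,t,round(x["conf"],2),round(rr,1),round(cc,1),onz(c,rr,cc,z).round(4))
pickle.dump(cams,open("c0.pkl","wb"))
E
```

```text
pics
{'time_s': 0.0, 'q': array([-1.38526237e+00,  1.81526795e-01,  1.60801779e+00, -1.57227722e-05,
        1.35378493e+00, -2.06314614e-01]), 'dq': array([ 0.00037074,  0.00093215,  0.00010161, -0.00160511, -0.00100937,
       -0.00057159]), 'joint_efforts': array([-1.44216036e-03, -4.44880557e+01, -3.51339984e+01, -4.07304997e-04,
        9.18857491e-03, -3.11488350e-05]), 'eef_pos': array([ 0.2194954 , -0.53088504,  0.24438741]), 'eef_rot': array([-8.68462632e-04,  9.80867455e-01,  1.94674812e-01,  1.34799735e-06]), 'wrist_force': array([ 0.5147312 , -0.0576134 , -0.57132339]), 'torque': array([ 0.01897643,  0.02952257, -0.02519118]), 'opening': 1.0015196241178448}
scene [[360.33417645   0.         256.39154652]
 [  0.         360.33417645 195.54353475]
 [  0.           0.           1.        ]] -0.003753364017698426 [ 0.78918486 -2.37241431  1.33463974] [0.40811703 0.23723205 0.68729443]
scene roller_center 0.84 205.1 335.8 [ 0.3755 -0.1896  0.017 ]
scene roller_center 0.59 212.5 304.9 [ 0.4256 -0.106   0.017 ]
scene roller_center 0.49 198.6 283.8 [ 0.5096 -0.1314  0.017 ]
scene
[... 601 characters left out ...]
    249.26587594]
 [  0.         433.40152181 191.24823338]
 [  0.           0.           1.        ]] -0.02408215323068838 [ 2.17463466 -2.18897007  0.13816585] [-0.03383573  0.52922899  0.9682568 ]
top roller_center 0.9 262.6 311.7 [ 0.3648 -0.1795  0.017 ]
top roller_center 0.72 234.7 284.2 [ 0.429  -0.1173  0.017 ]
top entry 0.85 155.1 237.5 [ 0.6164 -0.0108  0.01  ]
top fixture 0.98 168.7 197.4 [0.586  0.0844 0.    ]
top stop_unit 0.58 178.2 147.7 [0.5625 0.199  0.01  ]
top stop_face 0.67 173.9 170.5 [0.5703 0.1437 0.025 ]
top paste_tin 0.89 127.9 299.4 [ 0.6842 -0.1598  0.    ]
top loupe 0.75 246.9 241.6 [ 0.4015 -0.0192  0.    ]
top brass_hammer 0.63 252.7 131.6 [0.3901 0.2357 0.    ]
```

Run:
```python
import cv2
for n,b in(("scene",(130,320,140,380)),("top",(90,310,90,370))):
    i=cv2.imread(f"pics/{n}0.png")[b[0]:b[1],b[2]:b[3]]
    cv2.imwrite(f"pics/{n}0c.png",cv2.resize(i,None,fx=2.7,fy=2.7,interpolation=cv2.INTER_CUBIC))
```

```text
(no output)
```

View pics/top0.png

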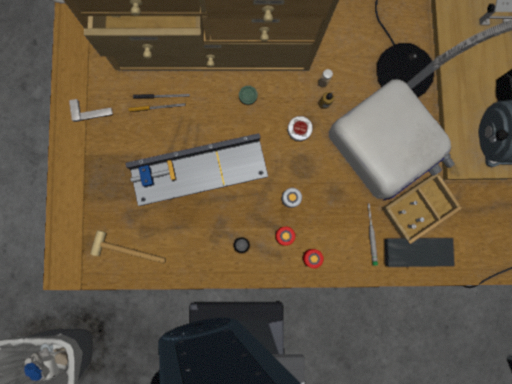

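View pics/scene0.png

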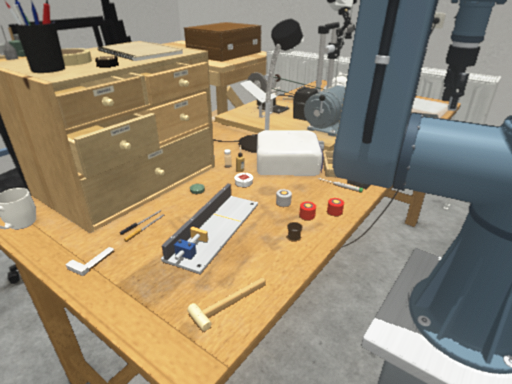

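View pics/top0c.png

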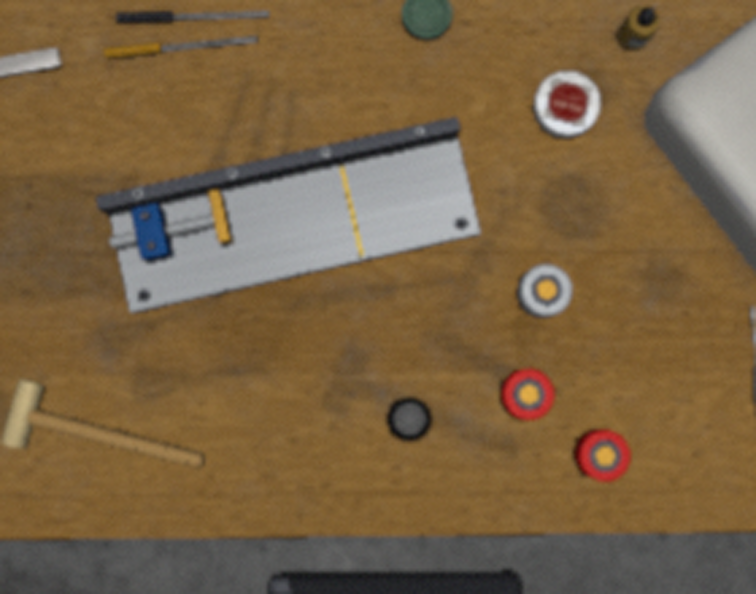

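View pics/scene0c.png

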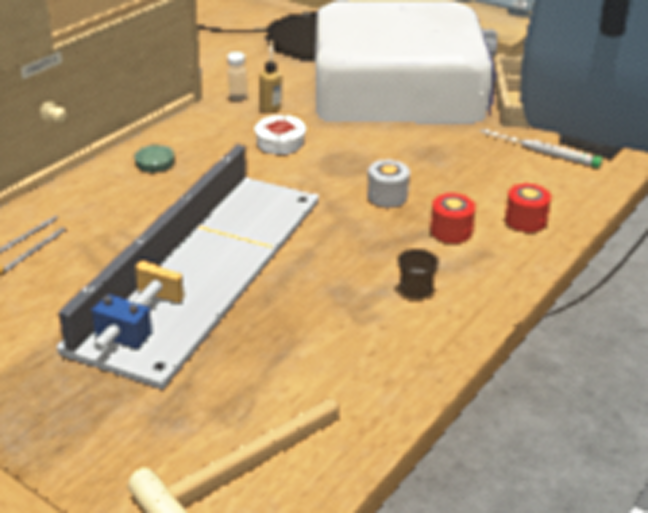

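```bash
cat >> h.py <<'E'
from scipy.optimize import minimize, least_squares
def box(x0,x1,y0,y1,z0,z1): return np.array([[x,y,z] for x in(x0,x1) for y in(y0,y1) for z in(z0,z1)])
def T(p,P):
    x,y,a=p[:3];c,s=np.cos(a),np.sin(a);P=np.asarray(P,float).reshape(-1,3)
    return np.c_[x+c*P[:,0]-s*P[:,1],y+s*P[:,0]+c*P[:,1],P[:,2]]
def sil(cam,p,boxes,S=4):
    m=np.zeros((384*S,512*S),np.uint8)
    for b in boxes:
        q=(proj(cam,T(p,b))+.5)*S-.5
        cv2.fillConvexPoly(m,cv2.convexHull(np.round(q).astype(np.int32)),1)
    return cv2.resize(m.astype(np.float32),(512,384),interpolation=cv2.INTER_AREA)
E
python3 - <<'E'
from h import *
import pickle
cams={n:camera(n) for n in("scene","top")}
pickle.dump(cams,open("c0.pkl","wb"))
B=[box(-.055,.05,-.155,.155,0,.01),box(.03,.042,-.155,.155,.01,.05)]
M={}
for n,c in cams.items():
    for t in("fixture","stop_unit","stop_face","roller_center","loupe","paste_tin","brass_hammer","screwdriver_green"):
        rs=trace(c,t)
        for r in rs[:3]: print(n,t,round(r["conf"],2),(np.array(r["rect"])*[512,384,512,384]).round(1),r["mask"].sum())
        M[n,t]=[r["mask"] for r in rs]
pickle.dump(M,open("m0.pkl","wb"))
def cost(p,names=("scene","top")):
    s=0
    for n in names:
        m=M[n,"fixture"][0].astype(np.float32)
        for t in("stop_unit",):
            for k in M[n,t][:1]: m=np.maximum(m,k)
        s+=np.abs(sil(cams[n],p,B)-m).sum()/m.sum()
    return s
for names in(("scene","top"),("scene",),("top",)):
    r=minimize(cost,[.586,.084,.16],args=(names,),method="Nelder-Mead",options=dict(initial_simplex=[[.586,.084,.16],[.6,.084,.16],[.586,.1,.16],[.586,.084,.26]],xatol=1e-5,fatol=1e-5))
    print(names,r.x,r.fun)
E
```

```text
scene fixture 0.65 [163.9 187.2 255.1 274. ] 3345
scene stop_unit 0.74 [175.3 227.  209.6 258. ] 548
scene stop_unit 0.54 [164.2 185.3 256.9 275.6] 3281
scene stop_face 0.69 [176.  225.7 206.9 260.3] 215
scene roller_center 0.79 [297.8 199.3 316.1 221.7] 264
scene roller_center 0.78 [277.3 187.6 292.1 208.4] 258
scene roller_center 0.52 [328.4 195.7 345.3 214.6] 256
scene loupe 0.62 [285.6 223.8 298.9 239.3] 252
scene paste_tin 0.51 [235.7 172.  252.5 187. ] 219
scene brass_hammer 0.71 [190.2 276.5 267.  330.4] 894
scene brass_hammer 0.46 [174.8 226.6 209.1 261. ] 238
scene screwdriver_green 0.66 [336.4 182.7 364.8 192.7] 81
top fixture 0.85 [123.3 130.2 267.8 206. ] 5640
top fixture 0.34 [130.3 159.7 173.7 187.9] 451
top stop_unit 0.57 [129.5 160.4 176.8 185.4] 487
top stop_face 0.67 [130.5 163.  178.5 183.1] 211
top roller_center 0.77 [278.8 223.8 296.7 244.9] 292
top roller_center 0.76 [281.1 186.5 305.4 210.1] 316
top roller_center 0.68 [305.2 253.1 322.3 272.8] 293
top loupe 0.72 [235.5 235.8 249.3 254.1] 223
top paste_tin 0.61 [288.2 117.5 310.3 141.3] 470
top paste_tin 0.51 [133.  159.4 174.5 181.3] 196
top brass_hammer 0.94 [ 91.5 231.1 164.2 263.5] 717
top screwdriver_green 0.62 [368.9 225.1 378.  263.2] 186
('scene', 'top') [0.58637495 0.0805844  0.22257514] 0.09814593940973282
('scene',) [0.58607937 0.08011916 0.23307405] 0.06950919330120087
('top',) [0.58622594 0.08178957 0.21819085] 0.023201068863272667
```

Run:
```python
from h import *
import pickle
cams=pickle.load(open("c0.pkl","rb"))
p=[.5863,.0812,.2215]
def over(n,b,f):
    c=cams[n];i=c["img"][b[0]:b[1],b[2]:b[3]];i=cv2.resize(i,None,fx=f,fy=f,interpolation=cv2.INTER_CUBIC)
    def ln(P,col):
        q=(proj(c,T(p,P))+.5-[b[2],b[0]])*f-.5
        cv2.polylines(i,[np.round(q*8).astype(np.int32)],False,col,1,cv2.LINE_AA,3)
    ln([[.03,-.155,.01],[-.055,-.155,.01],[-.055,.155,.01],[.05,.155,.01]],(0,0,255))
    ln([[.03,-.155,.01],[.03,.155,.01]],(255,0,255))
    ln([[.03,-.155,.05],[.03,.155,.05],[.042,.155,.05],[.042,-.155,.05],[.03,-.155,.05]],(0,255,0))
    ln([[.03,-.05,.01],[-.055,-.05,.01]],(255,255,0))
    cv2.imwrite(f"pics/{n}_ov.png",i)
over("top",(125,210,115,275),5); over("scene",(180,280,155,265),6)
```

```text
(no output)
```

View pics/top_ov.png

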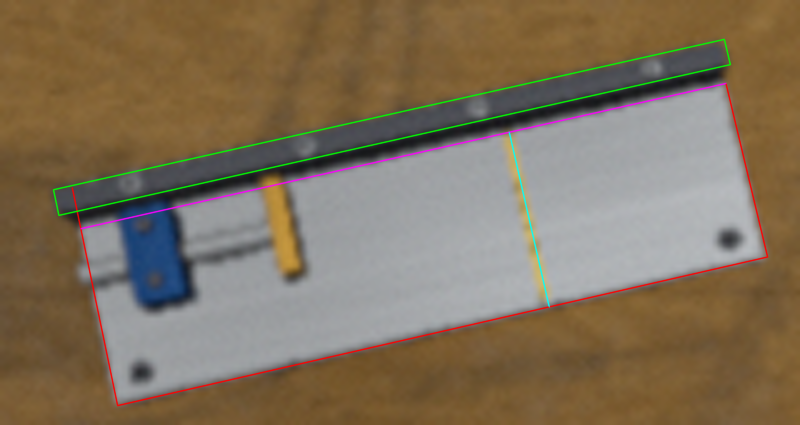

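View pics/scene_ov.png

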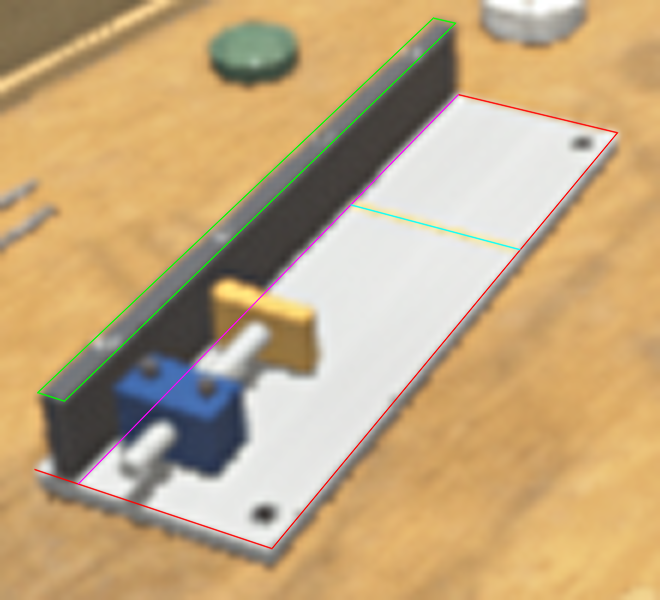

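```bash
cat >> h.py <<'E'
def cylpts(x,y,z0,r,h):
    a=np.linspace(0,2*np.pi,48,endpoint=False)
    return np.vstack([np.c_[x+r*np.cos(a),y+r*np.sin(a),np.full(48,z)] for z in(z0,z0+h)])
def fitcyl(cam,mask,x0,z0,r,h):
    m=mask.astype(np.float32)
    f=lambda p: np.abs(sil(cam,[0,0,0],[cylpts(p[0],p[1],z0,r,h)],8)-m).sum()/m.sum()
    x0=np.array(x0,float)
    return minimize(f,x0,method="Nelder-Mead",options=dict(initial_simplex=[x0,x0+[.01,0],x0+[0,.01]],xatol=1e-5,fatol=1e-6))
E
python3 - <<'E'
from h import *
import pickle
cams=pickle.load(open("c0.pkl","rb"));M=pickle.load(open("m0.pkl","rb"))
for n,k in(("scene",1),("top",1)):
    r=fitcyl(cams[n],M[n,"roller_center"][k],[.51,-.13],0,.022,.034);print(n,r.x,r.fun)
    m=np.argwhere(M[n,"roller_center"][k]).mean(0);print(m)
    # dot (brass) centroid on top
    b=(int(m[0])-14,int(m[0])+14,int(m[1])-14,int(m[1])+14)
    hsv=cv2.cvtColor(cams[n]["img"][b[0]:b[1],b[2]:b[3]],cv2.COLOR_BGR2HSV)
    i=cv2.resize(cams[n]["img"][b[0]-4:b[1]+4,b[2]-4:b[3]+4],None,fx=10,fy=10,interpolation=cv2.INTER_CUBIC)
    q=proj(cams[n],cylpts(r.x[0],r.x[1],0,.022,.034));q=(q+.5-[b[2]-4,b[0]-4])*10-.5
    for s in(q[:48],q[48:]): cv2.polylines(i,[np.round(s).astype(np.int32)],True,(0,255,0),1)
    cv2.imwrite(f"pics/rol_{n}.png",i)
p=(.5863,.0812,.2215)
print("entry",T(p,[[.008,-.1,.01]]), "ent x4",T(p,[[.003,-.1,.01]]))
for P in([.5773,.1298,.025],[.5703,.1437,.025],[.5649,.2001,.01],[.5625,.199,.01]):
    d=np.array(P[:2])-p[:2];c,s=np.cos(p[2]),np.sin(p[2]);print(d[0]*c+d[1]*s,-d[0]*s+d[1]*c)
a=cv2.imread("pics/rol_scene.png");b=cv2.imread("pics/rol_top.png");cv2.imwrite("pics/rol.png",np.hstack([a,b]))
E
```

```text
scene [ 0.5143358  -0.13631608] 0.05511143431067467
[197.36046512 283.36434109]
top [ 0.51498082 -0.13555407] 0.05498417839407921
[197.30379747 291.60759494]
entry [[ 0.61607387 -0.01459935  0.01      ]] ent x4 [[ 0.61119603 -0.01569782  0.01      ]]
0.0018969695831966213 0.04938989275550644
-0.001878277664296343 0.0644881545170569
0.005244347485525363 0.12069658992469949
0.002661319322885644 0.12015072775252608
```

View pics/rol.png

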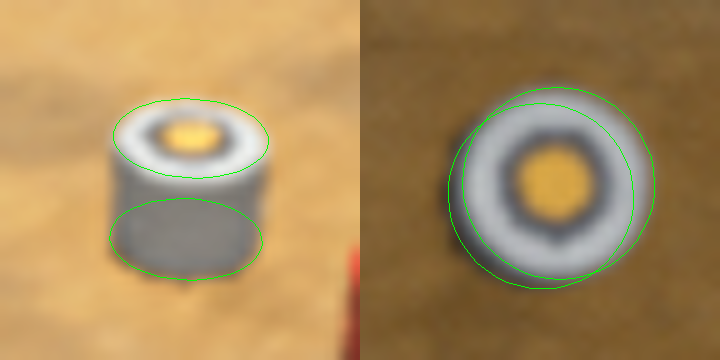

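Request:
servo_tool --plan '[[[0.02,0.026,-0.005,-0.02,1],[0.02,0.026,-0.005,-0.02,1],[0.02,0.026,-0.005,-0.02,1],[0.02,0.026,-0.005,-0.02,1],[0.02,0.026,-0.005,-0.02,1],[0.02,0.026,-0.005,-0.02,1],[0.02,0.026,-0.005,-0.02,1],[0.02,0.026,-0.005,-0.02,1]]]'

```text
time_s: 2.7
eef_pos: [0.3803, -0.3224, 0.2053]
eef_rot: [0.0, 0.993, 0.115, 0.0]
wrist_force: [1.0, -0.6, -0.1]
opening: 0.998
```

Request:
servo_tool --plan '[[[0.02,0.026,-0.01,-0.01,1],[0.02,0.026,-0.01,0,1],[0.02,0.026,-0.01,0,1],[0.02,0.026,-0.01,0,1],[0.02,0.026,-0.01,0,1],[0.02,0.026,-0.01,0,1],[0.015,0.026,-0.01,0,1],[0,0.005,0,0,1]]]'

```text
time_s: 3.5
eef_pos: [0.5149, -0.1336, 0.1339]
eef_rot: [-0.001, 0.994, 0.112, -0.001]
wrist_force: [-0.4, 0.3, 0.2]
opening: 1.005
```

Request:
servo_tool --plan '[[[0,-0.002,-0.02,0,1],[0,0,-0.03,0,1],[0,0,-0.025,0,1],[0,0,-0.015,0,1],[0,0,-0.01,0,1],[0,0,-0.01,0,1],[0,0,-0.004,0,1],[0,0,0,0,1]]]'

```text
time_s: 4.3
eef_pos: [0.5146, -0.1385, 0.0212]
eef_rot: [-0.0, 0.994, 0.111, -0.0]
wrist_force: [-0.2, -0.1, -0.1]
opening: 1.0
```

Run:
```python
from h import *
for n,b in(("top",(160,235,250,330)),("scene",(150,240,240,330))):
    c=camera(n);i=c["img"][b[0]:b[1],b[2]:b[3]];cv2.imwrite(f"pics/g_{n}.png",cv2.resize(i,(400,375),interpolation=cv2.INTER_CUBIC))
cv2.imwrite("pics/g.png",np.hstack([cv2.imread("pics/g_top.png"),cv2.imread("pics/g_scene.png")]))
```

```text
(no output)
```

View pics/g.png

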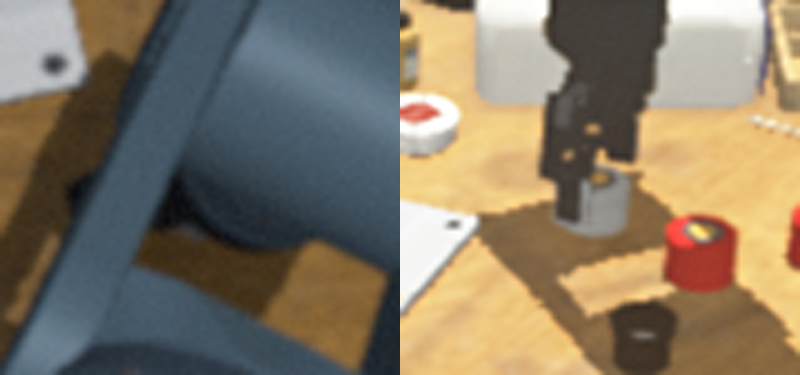

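Request:
servo_tool --plan '[[[0,0.002,0,0,1],[0,0,0,0,-1],[0,0,0,0,-1],[0,0,0,0,-1],[0,0,0,0,-1],[0,0,0,0,-1],[0,0,0,0,-1],[0,0,0,0,-1]]]'

```text
time_s: 5.2
eef_pos: [0.5148, -0.1363, 0.0219]
eef_rot: [-0.0, 0.994, 0.111, 0.0]
wrist_force: [-0.7, 1.8, 6.1]
opening: 0.499
```

Request:
servo_tool --plan '[[[0,0,0,0,-1],[0,0,0.01,0,-1],[0,0,0.02,0,-1],[0,0,0.02,0,-1],[0,0,0.01,0,-1],[0,0,0,0,-1]]]'

```text
time_s: 5.8
eef_pos: [0.5155, -0.1369, 0.0828]
eef_rot: [0.001, 0.994, 0.111, 0.001]
wrist_force: [-0.7, 0.3, -4.5]
opening: 0.494
```

Run:
```python
from h import *
print(get_obs()["eef_pos"],get_obs()["wrist_force"],get_obs()["opening"])
c=camera("scene");b=(130,240,220,340)
cv2.imwrite("pics/l.png",cv2.resize(c["img"][b[0]:b[1],b[2]:b[3]],None,fx=5,fy=5,interpolation=cv2.INTER_CUBIC))
```

```text
[ 0.51550911 -0.13693767  0.08278856] [-0.6699723   0.31536065 -4.50863925] 0.4942168911809212
```

View pics/l.png

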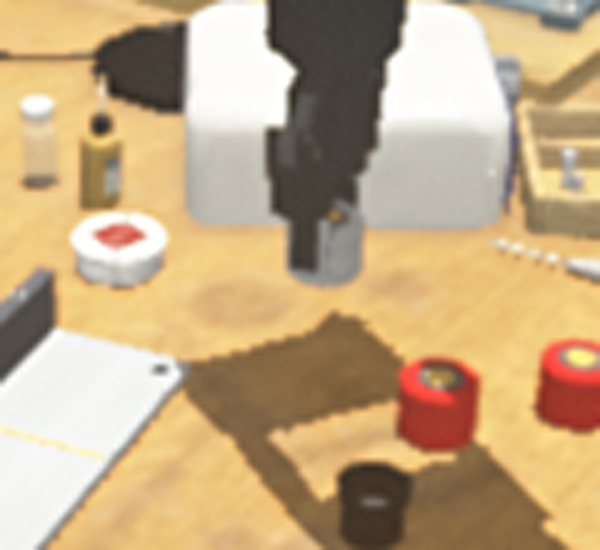

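Request:
servo_tool --plan '[[[0.01,0.012,0.01,0,-1],[0.015,0.02,0.01,0,-1],[0.015,0.02,0,0,-1],[0.015,0.02,0,0,-1],[0.015,0.02,0,0,-1],[0.012,0.016,0,0,-1],[0.01,0.012,0,0,-1],[0,0,0,0,-1]]]'

```text
time_s: 6.65
eef_pos: [0.6074, -0.0144, 0.1008]
eef_rot: [-0.0, 0.994, 0.112, -0.0]
wrist_force: [0.4, 0.3, -3.6]
opening: 0.495
```

Run:
```python
from h import *
import numpy as np
o=get_obs();print(o["eef_pos"],o["wrist_force"],o["opening"])
d=o["eef_pos"][:2]-[.5863,.0812];a=.2215;c,s=np.cos(a),np.sin(a);print(d[0]*c+d[1]*s,-d[0]*s+d[1]*c)
```

```text
[ 0.60740208 -0.01435839  0.10076655] [ 0.41210007  0.34873365 -3.58457464] 0.49516316909871644
-0.00040699512576867006 -0.09785978880076535
```

Request:
servo_tool --plan '[[[0,0,-0.015,0,-1],[0,0,-0.02,0,-1],[0,0,-0.015,0,-1],[0,0,-0.01,0,-1],[0,0,-0.005,0,-1],[0,0,-0.002,0,-1],[0,0,0,0,-1],[0,0,0,0,-1]]]'

```text
time_s: 7.45
eef_pos: [0.6073, -0.0166, 0.0351]
eef_rot: [0.0, 0.994, 0.111, 0.001]
wrist_force: [0.7, 0.1, -3.8]
opening: 0.499
```

```bash
cat >> h.py <<'E'
def st():
    o=get_obs();d=o["eef_pos"][:2]-[.5863,.0812];a=.2215;c,s=np.cos(a),np.sin(a)
    f=o["wrist_force"]
    print(round(o["time_s"],2),"loc",np.round([d[0]*c+d[1]*s,-d[0]*s+d[1]*c,o["eef_pos"][2]],4),"F loc",np.round([f[0]*c+f[1]*s,-f[0]*s+f[1]*c,f[2]],2),"q6",o["q"][5].round(2))
E
python3 - <<'E'
from h import *
st()
c=camera("scene");b=(150,240,200,310)
cv2.imwrite("pics/p1.png",cv2.resize(c["img"][b[0]:b[1],b[2]:b[3]],None,fx=6,fy=6,interpolation=cv2.INTER_CUBIC))
E
```

```text
7.45 loc [-0.001  -0.1     0.0351] F loc [ 0.73 -0.07 -3.84] q6 1.13
```

View pics/p1.png

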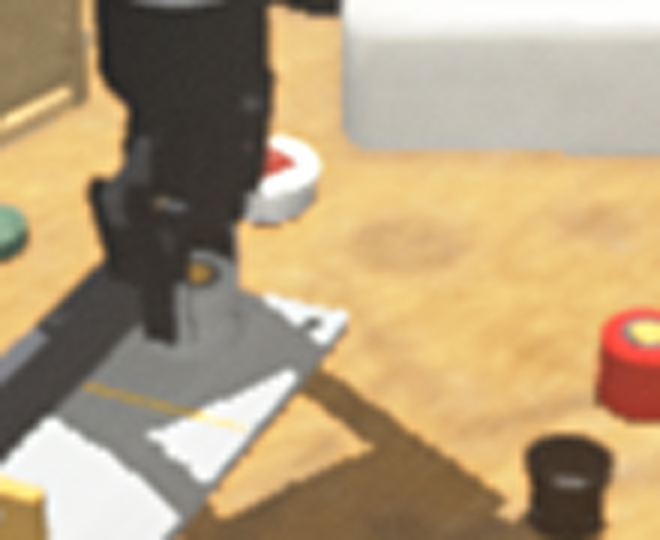

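Request:
servo_tool --plan '[[[0.002,0.0004,0,0,-1],[0.002,0.0004,0,0,-1],[0.002,0.0005,0,0,-1],[0,0,0,0,-1]]]'

```text
time_s: 7.9
eef_pos: [0.6131, -0.0151, 0.0345]
eef_rot: [0.0, 0.994, 0.111, 0.0]
wrist_force: [0.2, 0.4, -3.9]
opening: 0.497
```

Request:
servo_tool --plan '[[[0.001,0.0002,0,0,-1],[0,0,0,0,-1]]]'

```text
time_s: 8.1
eef_pos: [0.6136, -0.0149, 0.0342]
eef_rot: [-0.0, 0.994, 0.111, -0.0]
wrist_force: [0.0, -0.1, -4.5]
opening: 0.492
```

Request:
servo_tool --plan '[[[0.001,0.0002,0,0,-1],[0,0,0,0,-1]]]'

```text
time_s: 8.3
eef_pos: [0.6147, -0.0147, 0.0343]
eef_rot: [0.0, 0.994, 0.111, 0.0]
wrist_force: [0.6, -0.4, -3.4]
opening: 0.492
```

Request:
servo_tool --plan '[[[0.001,0.0002,0,0,-1],[0,0,0,0,-1]]]'

```text
time_s: 8.5
eef_pos: [0.6156, -0.0145, 0.0342]
eef_rot: [-0.0, 0.994, 0.111, -0.0]
wrist_force: [0.6, -0.5, -4.4]
opening: 0.495
```

Request:
servo_tool --plan '[[[0.001,0.0002,0,0,-1],[0,0,0,0,-1]]]'

```text
time_s: 8.7
eef_pos: [0.6157, -0.0145, 0.034]
eef_rot: [-0.0, 0.994, 0.111, -0.001]
wrist_force: [-4.5, -2.0, -0.7]
opening: 0.495
```

Request:
servo_tool --plan '[[[-0.002,-0.0005,0,0,-1],[0,0,-0.001,0,-1],[0,0,-0.001,0,-1],[0,0,0,0,-1]]]'

```text
time_s: 9.1
eef_pos: [0.6147, -0.0148, 0.0322]
eef_rot: [-0.0, 0.994, 0.111, 0.0]
wrist_force: [0.4, 0.3, -3.9]
opening: 0.494
```

Request:
servo_tool --plan '[[[0,0,-0.001,0,-1],[0,0,0,0,-1]]]'

```text
time_s: 9.3
eef_pos: [0.6149, -0.0148, 0.0319]
eef_rot: [0.0, 0.994, 0.111, 0.0]
wrist_force: [-2.7, 0.9, 3.2]
opening: 0.496
```

Request:
servo_tool --plan '[[[0,0,0,0,1],[0,0,0,0,1],[0,0,0,0,1],[0,0,0,0,1],[0,0,0,0,1],[0,0,0,0,1],[0,0,0,0,1]]]'

```text
time_s: 10.0
eef_pos: [0.6146, -0.0149, 0.0313]
eef_rot: [0.0, 0.994, 0.111, 0.0]
wrist_force: [-0.0, 0.3, -0.1]
opening: 1.001
```

Request:
servo_tool --plan '[[[0,0,0.01,0,1],[0,0,0.02,0,1],[0,0,0.03,0,1],[0,0,0.03,0,1],[0,0,0.02,0,1],[0,0,0,0,1]]]'

```text
time_s: 10.6
eef_pos: [0.6172, -0.0153, 0.146]
eef_rot: [0.001, 0.994, 0.111, 0.004]
wrist_force: [0.6, -0.4, 0.3]
opening: 1.0
```

Run:
```python
from h import *
st()
c=camera("scene");b=(150,240,200,310)
cv2.imwrite("pics/p2.png",cv2.resize(c["img"][b[0]:b[1],b[2]:b[3]],None,fx=6,fy=6,interpolation=cv2.INTER_CUBIC))
rs=trace(c,"roller_center")
for r in rs:
    m=r["mask"];ctr=np.argwhere(m).mean(0)
    if ctr[1]<260:
        f=fitcyl(c,m,[.615,-.015],.01,.022,.034);print(ctr,m.sum(),f.x,f.fun)
        d=f.x-[.5863,.0812];a=.2215;cc,s=np.cos(a),np.sin(a);print(d[0]*cc+d[1]*s,-d[0]*s+d[1]*cc)
```

```text
10.6 loc [ 0.0089 -0.1009  0.146 ] F loc [ 0.45 -0.51  0.32] q6 1.13
[200.83003953 229.3715415 ] 253 [ 0.61566178 -0.01778265] 0.09603507816791534
0.006898629331827163 -0.1030149857202705
```

View pics/p2.png

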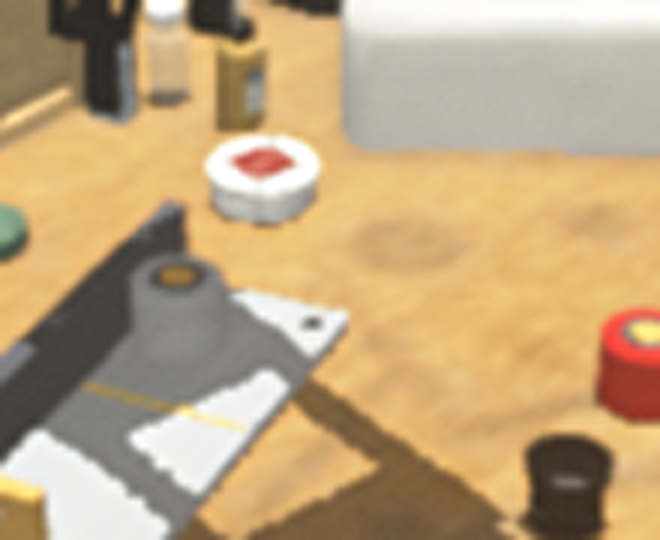

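Request:
servo_tool --plan '[[[-0.001,-0.006,0,0.14,-1],[-0.001,-0.006,0,0.14,-1],[-0.001,-0.006,0,0.14,-1],[-0.002,-0.007,0,0.14,-1],[-0.002,-0.007,0,0.14,-1],[-0.002,-0.007,0,0.14,-1],[-0.001,-0.007,0,0.14,-1],[-0.001,-0.006,0,0.14,-1]]]'

```text
time_s: 11.5
eef_pos: [0.6023, -0.0668, 0.1393]
eef_rot: [-0.001, 0.782, 0.624, -0.001]
wrist_force: [-0.8, -0.3, 0.5]
opening: -0.002
```

Request:
servo_tool --plan '[[[0,0,-0.01,0.01,-1],[0,0,-0.02,0,-1],[0,0,-0.025,0,-1],[0,0,-0.015,0,-1],[0,0,-0.01,0,-1],[0,0,0,0,-1]]]'

```text
time_s: 12.1
eef_pos: [0.6022, -0.0663, 0.0591]
eef_rot: [-0.002, 0.78, 0.625, -0.001]
wrist_force: [0.6, 0.1, 0.3]
opening: 0.0
```

Run:
```python
from h import *
st();print(get_obs()["eef_rot"])
o=[]
for n,b in(("scene",(140,230,180,290)),("top",(120,210,180,290))):
    c=camera(n);o.append(cv2.resize(c["img"][b[0]:b[1],b[2]:b[3]],(400,327),interpolation=cv2.INTER_CUBIC))
cv2.imwrite("pics/p3.png",np.hstack(o))
```

```text
12.1 loc [-0.0169 -0.1474  0.0591] F loc [ 0.56 -0.06  0.27] q6 -0.09
[-0.00158246  0.7804537   0.62521066 -0.00106712]
```

View pics/p3.png

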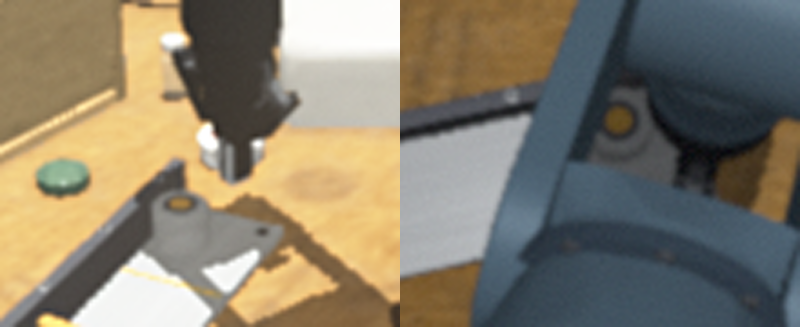

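Request:
servo_tool --plan '[[[0,0,-0.015,0,-1],[0,0,-0.01,0,-1],[0,0,-0.005,0,-1],[0.001,0.004,0,0,-1],[0.001,0.004,0,0,-1],[0.0005,0.002,0,0,-1],[0,0,0,0,-1]]]'

```text
time_s: 12.9
eef_pos: [0.6065, -0.0564, 0.0318]
eef_rot: [0.0, 0.78, 0.626, 0.0]
wrist_force: [-0.1, 0.3, -0.2]
opening: -0.001
```

Request:
servo_tool --plan '[[[0.0005,0.002,0,0,-1],[0.0005,0.002,0,0,-1],[0,0,0,0,-1]]]'

```text
time_s: 13.2
eef_pos: [0.6072, -0.0526, 0.0314]
eef_rot: [0.0, 0.78, 0.626, 0.0]
wrist_force: [-0.3, 0.3, 0.3]
opening: -0.001
```

Request:
servo_tool --plan '[[[0.0005,0.002,0,0,-1],[0,0,0,0,-1]]]'

```text
time_s: 13.4
eef_pos: [0.6076, -0.0507, 0.0313]
eef_rot: [-0.0, 0.78, 0.626, 0.0]
wrist_force: [0.5, -0.4, 0.5]
opening: -0.005
```

Run:
```python
from h import *
st()
o=[]
for n,b in(("scene",(160,220,200,273)),("top",(130,190,200,273))):
    c=camera(n);o.append(cv2.resize(c["img"][b[0]:b[1],b[2]:b[3]],(400,327),interpolation=cv2.INTER_CUBIC))
cv2.imwrite("pics/p4.png",np.hstack(o))
```

```text
13.4 loc [-0.0082 -0.1333  0.0313] F loc [ 0.43 -0.48  0.53] q6 -0.06
```

View pics/p4.png

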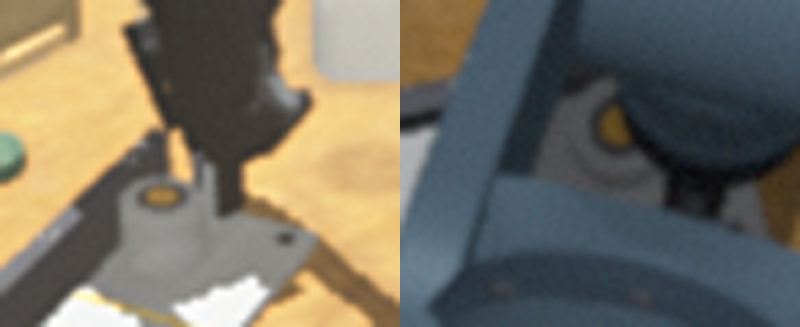

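Request:
servo_tool --plan '[[[0.0005,0.002,0,0,-1],[0,0,0,0,-1]]]'

```text
time_s: 13.7
eef_pos: [0.6081, -0.0486, 0.0313]
eef_rot: [-0.0, 0.78, 0.626, 0.0]
wrist_force: [-0.4, 0.4, 0.1]
opening: 0.002
```

Request:
servo_tool --plan '[[[0.0002,0.001,0,0,-1],[0.0002,0.001,0,0,-1],[0,0,0,0,-1]]]'

```text
time_s: 14.0
eef_pos: [0.6085, -0.047, 0.0313]
eef_rot: [0.0, 0.78, 0.626, -0.0]
wrist_force: [0.2, -2.2, -0.4]
opening: -0.002
```

Request:
servo_tool --plan '[[[0.0002,0.001,0,0,-1],[0.0002,0.001,0,0,-1],[0,0,0,0,-1]]]'

```text
time_s: 14.3
eef_pos: [0.6087, -0.0452, 0.0313]
eef_rot: [0.0, 0.78, 0.626, -0.0]
wrist_force: [-2.6, -4.6, 0.1]
opening: -0.001
```

Run:
```python
from h import *
st()
o=[]
for n,b in(("scene",(160,220,200,273)),("top",(130,190,200,273))):
    c=camera(n);o.append(cv2.resize(c["img"][b[0]:b[1],b[2]:b[3]],(400,327),interpolation=cv2.INTER_CUBIC))
cv2.imwrite("pics/p5.png",np.hstack(o))
```

```text
14.3 loc [-0.006  -0.1283  0.0313] F loc [-3.58 -3.88  0.14] q6 -0.05
```

View pics/p5.png

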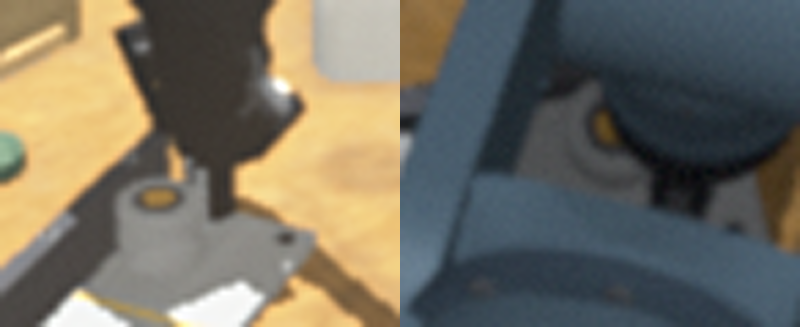

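Request:
servo_tool --plan '[[[-0.0002,0.001,0,0,-1],[-0.0004,0.0018,0,0,-1],[-0.0004,0.0018,0,0,-1],[-0.0004,0.0018,0,0,-1],[-0.0004,0.0018,0,0,-1],[-0.0004,0.0018,0,0,-1]]]'

```text
time_s: 15.0
eef_pos: [0.6055, -0.0367, 0.0313]
eef_rot: [0.0, 0.78, 0.626, -0.002]
wrist_force: [-7.7, -12.0, 4.6]
opening: 0.004
```

Run:
```python
from h import *
st()
```

```text
15.0 loc [-0.0072 -0.1192  0.0313] F loc [-10.16 -10.04   4.59] q6 -0.03
```

Run:
```python
from h import *
st()
o=[]
for n,b in(("scene",(150,220,180,265)),("top",(120,190,180,265))):
    c=camera(n);o.append(cv2.resize(c["img"][b[0]:b[1],b[2]:b[3]],(400,330),interpolation=cv2.INTER_CUBIC))
    for r in trace(c,"roller_center"):
        m=r["mask"];k=np.argwhere(m).mean(0)
        if k[1]<262: print(n,k,m.sum(),r["conf"])
    if n=="scene": print(proj(c,T((.5863,.0812,.2215),[[.008,-.09,.044],[.008,-.09,.01]])))
cv2.imwrite("pics/p6.png",np.hstack(o)); st()
```

```text
15.0 loc [-0.0072 -0.1192  0.0313] F loc [-10.16 -10.04   4.59] q6 -0.03
scene [202.07526882 227.5125448 ] 279 0.52
[[226.62607954 197.62033276]
 [227.11914565 208.06744792]]
top [158.26190476 231.86507937] 126 0.61
15.2 loc [-0.0072 -0.1189  0.0313] F loc [-10.36  -7.68   5.8 ] q6 -0.03
```

View pics/p6.png

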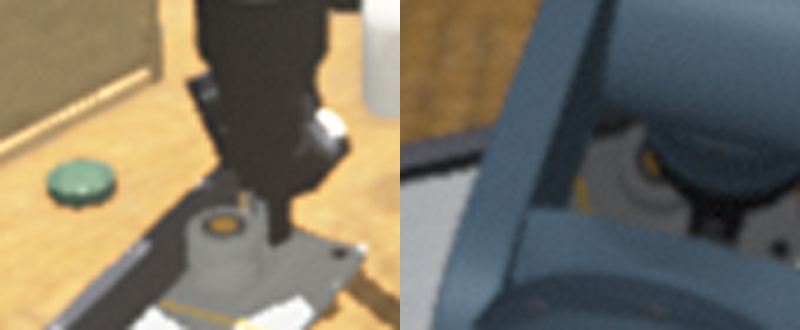

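Request:
servo_tool --plan '[[[-0.0005,-0.002,0,0,-1],[-0.0005,-0.002,0,0,-1],[0,0,0,0,-1]]]'

```text
time_s: 15.5
eef_pos: [0.6059, -0.0385, 0.0313]
eef_rot: [-0.0, 0.78, 0.626, 0.0]
wrist_force: [-0.0, -0.1, 0.0]
opening: 0.005
```

Run:
```python
from h import *
st()
```

```text
15.5 loc [-0.0071 -0.1211  0.0313] F loc [-0.07 -0.1   0.03] q6 -0.04
```

Request:
servo_tool --plan '[[[0.0005,-0.003,0.002,0,-1],[0.0005,-0.002,0.004,0.07,-1],[0,0,0.002,0.07,-1],[0,0,0,0.06,-1],[0,0,0,0,-1]]]'

```text
time_s: 16.0
eef_pos: [0.607, -0.0437, 0.0395]
eef_rot: [0.0, 0.714, 0.701, 0.0]
wrist_force: [-0.1, -0.2, -0.6]
opening: 0.003
```

Run:
```python
from h import *
st()
o=[]
for n,b in(("scene",(150,220,180,265)),("top",(120,190,180,265))):
    c=camera(n);o.append(cv2.resize(c["img"][b[0]:b[1],b[2]:b[3]],(400,330),interpolation=cv2.INTER_CUBIC))
    if n=="scene":
      for r in trace(c,"roller_center"):
        m=r["mask"];k=np.argwhere(m).mean(0)
        if k[1]<262:
            f=fitcyl(c,m,[.61,-.01],.01,.022,.034);d=f.x-[.5863,.0812];a=.2215;cc,s=np.cos(a),np.sin(a);print(f.fun,d[0]*cc+d[1]*s,-d[0]*s+d[1]*cc)
cv2.imwrite("pics/p7.png",np.hstack(o)); st()
```

```text
16.0 loc [-0.0073 -0.1264  0.0395] F loc [-0.17 -0.17 -0.62] q6 -0.25
0.18776708841323853 0.008406285992006782 -0.09393046162465234
16.15 loc [-0.0075 -0.1264  0.0393] F loc [-0.34  0.09 -0.68] q6 -0.25
```

View pics/p7.png

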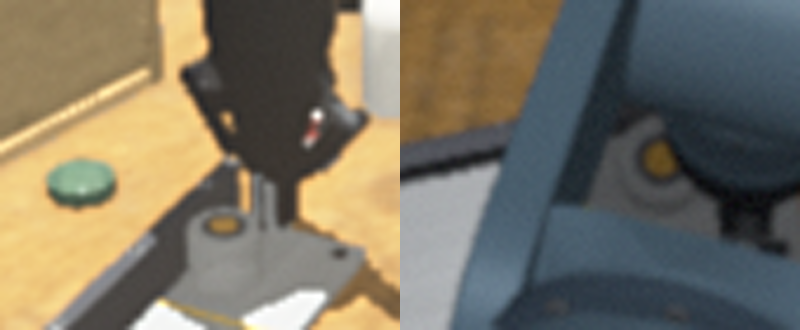

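Request:
servo_tool --plan '[[[0,0.001,0,0,-1],[0,0.001,0,0,-1],[0,0.001,0,0,-1],[0,0,0,0,-1]]]'

```text
time_s: 16.55
eef_pos: [0.6066, -0.0406, 0.0393]
eef_rot: [-0.0, 0.714, 0.7, -0.0]
wrist_force: [-0.1, 0.3, 0.0]
opening: -0.001
```

Request:
servo_tool --plan '[[[0,0.001,0,0,-1],[0,0.001,0,0,-1],[0,0,0,0,-1]]]'

```text
time_s: 16.85
eef_pos: [0.6067, -0.0387, 0.0393]
eef_rot: [-0.0, 0.714, 0.7, -0.0]
wrist_force: [0.3, -0.5, 0.0]
opening: -0.0
```

Request:
servo_tool --plan '[[[0,0.001,0,0,-1],[0,0.001,0,0,-1],[0,0,0,0,-1]]]'

```text
time_s: 17.15
eef_pos: [0.6066, -0.0371, 0.0393]
eef_rot: [0.0, 0.714, 0.7, -0.0]
wrist_force: [-0.1, -1.6, 0.8]
opening: -0.001
```

Run:
```python
from h import *
st()
```

```text
17.15 loc [-0.0061 -0.1199  0.0393] F loc [-0.45 -1.53  0.82] q6 -0.24
```

Request:
servo_tool --plan '[[[-0.0003,0.0015,0,0,-1],[-0.0003,0.0015,0,0,-1],[-0.0003,0.0015,0,0,-1],[-0.0004,0.0015,0,0,-1]]]'

```text
time_s: 17.55
eef_pos: [0.6051, -0.0312, 0.0393]
eef_rot: [0.0, 0.714, 0.7, -0.0]
wrist_force: [-2.1, -4.6, 0.8]
opening: 0.001
```

Run:
```python
from h import *
st()
```

```text
17.55 loc [-0.0063 -0.1138  0.0393] F loc [-3.1  -3.98  0.82] q6 -0.23
```

Request:
servo_tool --plan '[[[-0.0003,0.0015,0,0,-1],[-0.0003,0.0015,0,0,-1],[-0.0003,0.0015,0,0,-1],[-0.0004,0.0015,0,0,-1]]]'

```text
time_s: 17.95
eef_pos: [0.6038, -0.0252, 0.0393]
eef_rot: [0.0, 0.714, 0.7, -0.0]
wrist_force: [-2.3, -4.6, 0.8]
opening: 0.002
```

Run:
```python
from h import *
st()
```

```text
17.95 loc [-0.0063 -0.1077  0.0393] F loc [-3.28 -3.96  0.75] q6 -0.22
```

Request:
servo_tool --plan '[[[-0.0004,0.002,0,0,-1],[-0.0005,0.002,0,0,-1],[-0.0004,0.002,0,0,-1],[-0.0005,0.002,0,0,-1],[-0.0004,0.002,0,0,-1],[-0.0005,0.002,0,0,-1],[-0.0004,0.002,0,0,-1],[-0.0005,0.002,0,0,-1]]]'

```text
time_s: 18.75
eef_pos: [0.6001, -0.0092, 0.0393]
eef_rot: [-0.0, 0.714, 0.7, -0.0]
wrist_force: [-2.2, -4.8, 1.2]
opening: -0.002
```

Run:
```python
from h import *
st()
o=[]
for n,b in(("scene",(150,220,180,265)),("top",(120,190,180,265))):
    c=camera(n);o.append(cv2.resize(c["img"][b[0]:b[1],b[2]:b[3]],(400,330),interpolation=cv2.INTER_CUBIC))
cv2.imwrite("pics/p8.png",np.hstack(o)); st()
```

```text
18.75 loc [-0.0064 -0.0912  0.0393] F loc [-3.23 -4.24  1.2 ] q6 -0.19
18.85 loc [-0.0063 -0.0909  0.0393] F loc [-3.57 -3.84  1.34] q6 -0.19
```

View pics/p8.png

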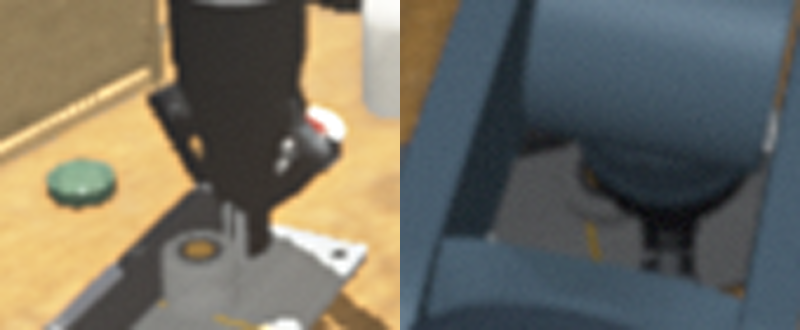

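Request:
servo_tool --plan '[[[-0.0004,0.002,0,0,-1],[-0.0005,0.002,0,0,-1],[-0.0004,0.002,0,0,-1],[-0.0005,0.002,0,0,-1],[-0.0004,0.002,0,0,-1],[-0.0005,0.002,0,0,-1],[-0.0004,0.002,0,0,-1],[-0.0005,0.002,0,0,-1]]]'

```text
time_s: 19.65
eef_pos: [0.5966, 0.0068, 0.0393]
eef_rot: [0.0, 0.714, 0.7, -0.0]
wrist_force: [-2.3, -5.5, 1.8]
opening: -0.001
```

Run:
```python
from h import *
st()
```

```text
19.65 loc [-0.0063 -0.0749  0.0393] F loc [-3.49 -4.83  1.83] q6 -0.17
```

Request:
servo_tool --plan '[[[-0.0004,0.002,0,0,-1],[-0.0005,0.002,0,0,-1],[-0.0004,0.002,0,0,-1],[-0.0005,0.002,0,0,-1],[-0.0004,0.002,0,0,-1],[-0.0005,0.002,0,0,-1],[-0.0004,0.002,0,0,-1],[-0.0005,0.002,0,0,-1]]]'

```text
time_s: 20.45
eef_pos: [0.593, 0.0228, 0.0393]
eef_rot: [-0.0, 0.714, 0.7, -0.0]
wrist_force: [-1.9, -4.9, 0.5]
opening: 0.001
```

Run:
```python
from h import *
st()
```

```text
20.45 loc [-0.0063 -0.0584  0.0393] F loc [-2.89 -4.38  0.53] q6 -0.14
```

Request:
servo_tool --plan '[[[-0.0004,0.002,0,0,-1],[-0.0005,0.002,0,0,-1],[-0.0004,0.002,0,0,-1],[-0.0005,0.002,0,0,-1],[-0.0004,0.002,0,0,-1],[-0.0005,0.002,0,0,-1],[-0.0004,0.002,0,0,-1],[-0.0005,0.002,0,0,-1]]]'

```text
time_s: 21.25
eef_pos: [0.5894, 0.0388, 0.0393]
eef_rot: [-0.0, 0.714, 0.7, -0.0]
wrist_force: [-1.9, -5.2, 0.7]
opening: -0.005
```

Run:
```python
from h import *
st()
o=[]
for n,b in(("scene",(170,260,160,270)),("top",(120,190,150,235))):
    c=camera(n);o.append(cv2.resize(c["img"][b[0]:b[1],b[2]:b[3]],(400,330),interpolation=cv2.INTER_CUBIC))
cv2.imwrite("pics/p9.png",np.hstack(o)); st()
```

```text
21.25 loc [-0.0063 -0.042   0.0393] F loc [-2.98 -4.62  0.7 ] q6 -0.12
21.35 loc [-0.0063 -0.0417  0.0393] F loc [-1.78 -3.65  1.74] q6 -0.12
```

View pics/p9.png

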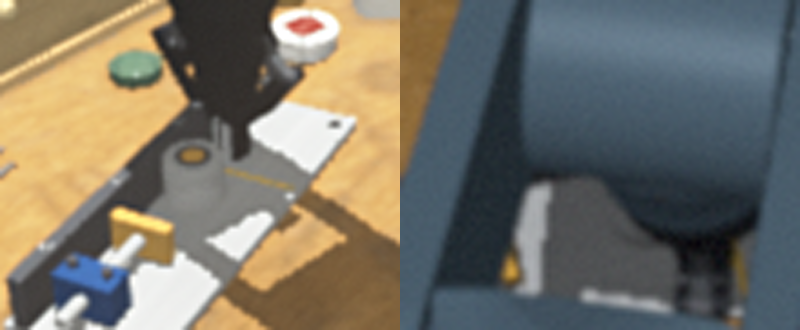

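Request:
servo_tool --plan '[[[-0.0004,0.002,0,0,-1],[-0.0005,0.002,0,0,-1],[-0.0004,0.002,0,0,-1],[-0.0005,0.002,0,0,-1],[-0.0004,0.002,0,0,-1],[-0.0005,0.002,0,0,-1],[-0.0004,0.002,0,0,-1],[-0.0005,0.002,0,0,-1]]]'

```text
time_s: 22.15
eef_pos: [0.5858, 0.0549, 0.0393]
eef_rot: [-0.0, 0.714, 0.7, -0.0]
wrist_force: [-2.4, -5.1, 1.8]
opening: -0.001
```

Request:
servo_tool --plan '[[[-0.0003,0.0015,0,0,-1],[-0.0003,0.0015,0,0,-1],[-0.0002,0.001,0,0,-1],[-0.0002,0.001,0,0,-1],[-0.0002,0.001,0,0,-1],[-0.0003,0.001,0,0,-1],[-0.0002,0.001,0,0,-1]]]'

```text
time_s: 22.85
eef_pos: [0.5841, 0.0628, 0.0392]
eef_rot: [-0.0, 0.714, 0.7, -0.0]
wrist_force: [-2.2, -6.2, 1.9]
opening: -0.006
```

Run:
```python
from h import *
st()
o=[]
for n,b in(("scene",(170,260,160,270)),("top",(120,190,150,235))):
    c=camera(n);o.append(cv2.resize(c["img"][b[0]:b[1],b[2]:b[3]],(400,330),interpolation=cv2.INTER_CUBIC))
cv2.imwrite("pics/p10.png",np.hstack(o)); st()
```

```text
22.85 loc [-0.0062 -0.0175  0.0392] F loc [-3.53 -5.57  1.93] q6 -0.08
22.95 loc [-0.0062 -0.0173  0.0393] F loc [-3.02 -3.15  2.12] q6 -0.08
```

View pics/p10.png

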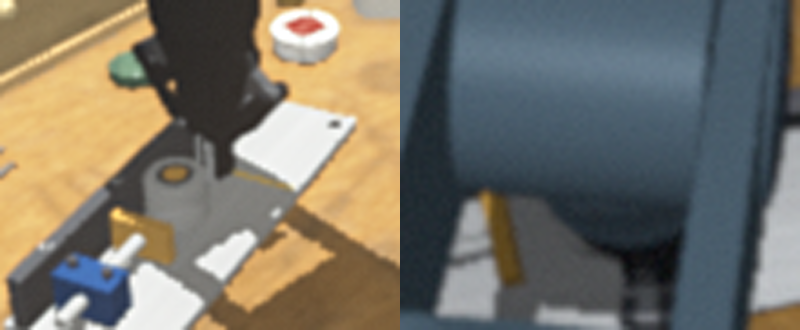

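Roller (about px 230,192 in the scene frame) stands on the fence, a short gap before the brass head. I go on slowly.

Request:
servo_tool --plan '[[[-0.0002,0.001,0,0,-1],[-0.0002,0.001,0,0,-1],[-0.0002,0.001,0,0,-1],[-0.0003,0.001,0,0,-1],[-0.0002,0.001,0,0,-1],[-0.0002,0.001,0,0,-1]]]'

```text
time_s: 23.55
eef_pos: [0.5828, 0.0687, 0.0393]
eef_rot: [-0.0, 0.714, 0.7, -0.001]
wrist_force: [-2.5, -6.2, 1.4]
opening: -0.0
```

Request:
servo_tool --plan '[[[-0.0002,0.001,0,0,-1],[-0.0002,0.001,0,0,-1],[-0.0002,0.001,0,0,-1],[-0.0003,0.001,0,0,-1],[-0.0002,0.001,0,0,-1],[-0.0002,0.001,0,0,-1]]]'

```text
time_s: 24.15
eef_pos: [0.5814, 0.0747, 0.0393]
eef_rot: [-0.0, 0.714, 0.7, -0.001]
wrist_force: [-3.2, -6.2, 1.8]
opening: 0.005
```

Request:
servo_tool --plan '[[[-0.0002,0.001,0,0,-1],[-0.0002,0.001,0,0,-1],[-0.0002,0.001,0,0,-1],[-0.0003,0.001,0,0,-1],[-0.0002,0.001,0,0,-1],[-0.0002,0.001,0,0,-1]]]'

```text
time_s: 24.75
eef_pos: [0.5801, 0.0807, 0.0392]
eef_rot: [-0.0, 0.714, 0.7, -0.001]
wrist_force: [-3.2, -5.5, 2.3]
opening: 0.003
```

Run:
```python
from h import *
st()
```

```text
24.75 loc [-0.0062  0.0009  0.0392] F loc [-4.32 -4.65  2.35] q6 -0.04
```

Run:
```python
from h import *
o=[]
for n,b in(("scene",(190,260,160,245)),("top",(120,190,140,225))):
    c=camera(n);o.append(cv2.resize(c["img"][b[0]:b[1],b[2]:b[3]],(400,330),interpolation=cv2.INTER_CUBIC))
cv2.imwrite("pics/p11.png",np.hstack(o)); st()
```

```text
24.85 loc [-0.0062  0.001   0.0393] F loc [-4.   -4.66  2.02] q6 -0.04
```

View pics/p11.png

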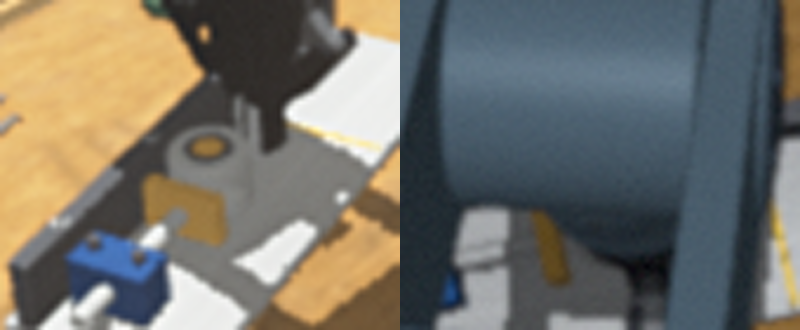

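Request:
servo_tool --plan '[[[-0.0002,0.001,0,0,-1],[-0.0002,0.001,0,0,-1],[-0.0002,0.001,0,0,-1],[-0.0003,0.001,0,0,-1]]]'

```text
time_s: 25.25
eef_pos: [0.5793, 0.0843, 0.0393]
eef_rot: [0.0, 0.714, 0.7, -0.001]
wrist_force: [-1.9, -9.6, 2.0]
opening: -0.002
```

Request:
servo_tool --plan '[[[-0.0002,0.001,0,0,-1],[-0.0002,0.001,0,0,-1],[-0.0002,0.001,0,0,-1],[-0.0003,0.001,0,0,-1]]]'

```text
time_s: 25.65
eef_pos: [0.5785, 0.0879, 0.0393]
eef_rot: [0.0, 0.714, 0.7, -0.001]
wrist_force: [-1.6, -9.3, 1.2]
opening: 0.002
```

Request:
servo_tool --plan '[[[-0.0002,0.001,0,0,-1],[-0.0002,0.001,0,0,-1],[-0.0002,0.001,0,0,-1],[-0.0003,0.001,0,0,-1]]]'

```text
time_s: 26.05
eef_pos: [0.5776, 0.0919, 0.0393]
eef_rot: [0.0, 0.714, 0.7, -0.001]
wrist_force: [-3.1, -9.1, 2.8]
opening: 0.0
```

Run:
```python
from h import *
st()
o=[]
for n,b in(("scene",(190,260,160,245)),("top",(120,190,140,225))):
    c=camera(n);o.append(cv2.resize(c["img"][b[0]:b[1],b[2]:b[3]],(400,330),interpolation=cv2.INTER_CUBIC))
cv2.imwrite("pics/p12.png",np.hstack(o)); st()
```

```text
26.05 loc [-0.0062  0.0123  0.0393] F loc [-5.02 -8.22  2.77] q6 -0.02
26.15 loc [-0.0061  0.0126  0.0393] F loc [-4.33 -8.52  2.68] q6 -0.02
```

View pics/p12.png

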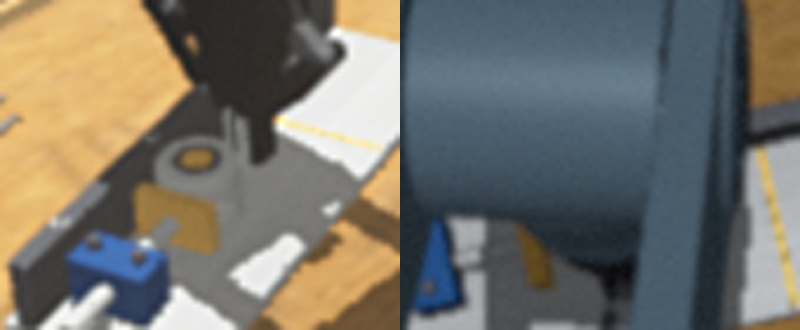

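Request:
servo_tool --plan '[[[-0.0002,0.001,0,0,-1],[-0.0002,0.001,0,0,-1],[-0.0002,0.001,0,0,-1],[-0.0003,0.001,0,0,-1],[-0.0002,0.001,0,0,-1],[-0.0002,0.001,0,0,-1]]]'

```text
time_s: 26.75
eef_pos: [0.5763, 0.0979, 0.0393]
eef_rot: [0.0, 0.714, 0.7, -0.001]
wrist_force: [-2.6, -9.5, 2.2]
opening: -0.003
```

Request:
servo_tool --plan '[[[-0.0002,0.001,0,0,-1],[-0.0002,0.001,0,0,-1],[-0.0002,0.001,0,0,-1],[-0.0003,0.001,0,0,-1],[-0.0002,0.001,0,0,-1],[-0.0002,0.001,0,0,-1]]]'

```text
time_s: 27.35
eef_pos: [0.575, 0.1039, 0.0393]
eef_rot: [0.0, 0.714, 0.7, -0.001]
wrist_force: [-1.8, -9.6, 2.0]
opening: -0.004
```

Request:
servo_tool --plan '[[[-0.0002,0.001,0,0,-1],[-0.0002,0.001,0,0,-1],[-0.0002,0.001,0,0,-1],[-0.0003,0.001,0,0,-1],[-0.0002,0.001,0,0,-1],[-0.0002,0.001,0,0,-1]]]'

```text
time_s: 27.95
eef_pos: [0.5736, 0.1099, 0.0393]
eef_rot: [0.0, 0.714, 0.7, -0.001]
wrist_force: [-1.5, -9.8, 3.2]
opening: -0.002
```

Run:
```python
from h import *
st()
o=[]
for n,b in(("scene",(200,270,150,235)),("top",(130,200,130,215))):
    c=camera(n);o.append(cv2.resize(c["img"][b[0]:b[1],b[2]:b[3]],(400,330),interpolation=cv2.INTER_CUBIC))
cv2.imwrite("pics/p13.png",np.hstack(o)); st()
```

```text
27.95 loc [-0.0061  0.0308  0.0393] F loc [-3.65 -9.22  3.17] q6 0.01
28.05 loc [-0.0061  0.0309  0.0393] F loc [-4.1  -7.71  2.93] q6 0.01
```

View pics/p13.png

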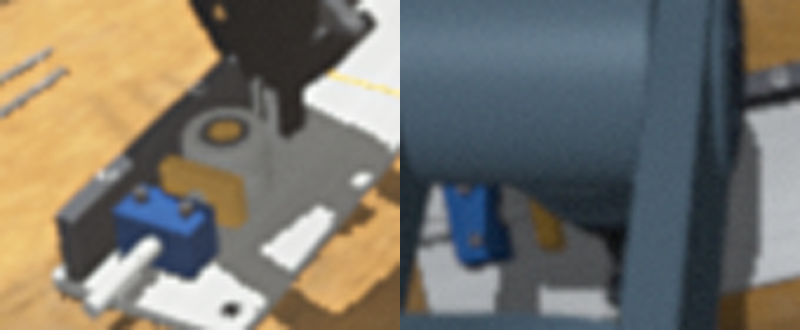

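Request:
servo_tool --plan '[[[-0.0002,0.001,0,0,-1],[-0.0002,0.001,0,0,-1],[-0.0002,0.001,0,0,-1],[-0.0003,0.001,0,0,-1],[-0.0002,0.001,0,0,-1],[-0.0002,0.001,0,0,-1]]]'

```text
time_s: 28.65
eef_pos: [0.5723, 0.1159, 0.0393]
eef_rot: [0.0, 0.714, 0.7, -0.001]
wrist_force: [-2.0, -9.6, 2.4]
opening: 0.0
```

Request:
servo_tool --plan '[[[-0.0002,0.001,0,0,-1],[-0.0002,0.001,0,0,-1],[-0.0001,0.0005,0,0,-1],[-0.0001,0.0005,0,0,-1],[-0.0001,0.0005,0,0,-1]]]'

```text
time_s: 29.15
eef_pos: [0.5716, 0.1193, 0.0393]
eef_rot: [0.0, 0.714, 0.7, -0.001]
wrist_force: [-3.0, -10.2, 3.0]
opening: 0.0
```

Request:
servo_tool --plan '[[[-0.0001,0.0005,0,0,-1],[-0.0001,0.0005,0,0,-1],[-0.0001,0.0005,0,0,-1]]]'

```text
time_s: 29.45
eef_pos: [0.5712, 0.1208, 0.0393]
eef_rot: [0.0, 0.714, 0.7, -0.001]
wrist_force: [-2.2, -10.3, 2.7]
opening: -0.002
```

Run:
```python
from h import *
st()
o=[]
for n,b in(("scene",(200,270,150,235)),("top",(130,200,130,215))):
    c=camera(n);o.append(cv2.resize(c["img"][b[0]:b[1],b[2]:b[3]],(400,330),interpolation=cv2.INTER_CUBIC))
cv2.imwrite("pics/p14.png",np.hstack(o)); st()
```

```text
29.45 loc [-0.006   0.0419  0.0393] F loc [-4.38 -9.54  2.71] q6 0.03
29.55 loc [-0.006   0.042   0.0393] F loc [-4.6  -9.26  2.3 ] q6 0.03
```

View pics/p14.png

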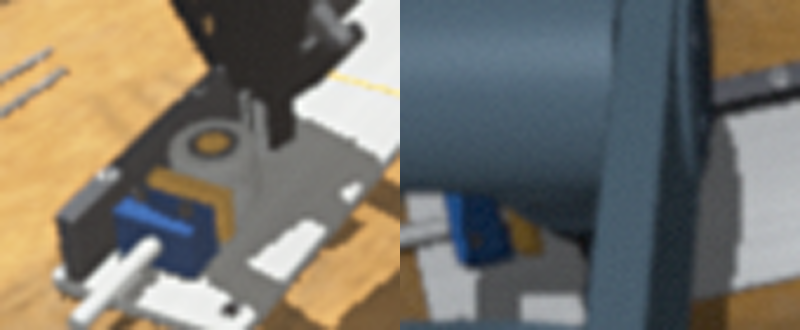

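Request:
servo_tool --plan '[[[-0.0001,0.0005,0,0,-1],[-0.0001,0.0005,0,0,-1],[-0.0001,0.0005,0,0,-1]]]'

```text
time_s: 29.85
eef_pos: [0.5709, 0.1222, 0.0393]
eef_rot: [0.0, 0.714, 0.7, -0.001]
wrist_force: [-3.2, -10.4, 2.9]
opening: -0.004
```

Request:
servo_tool --plan '[[[-0.0001,0.0005,0,0,-1],[-0.0001,0.0005,0,0,-1],[-0.0001,0.0005,0,0,-1]]]'

```text
time_s: 30.15
eef_pos: [0.5706, 0.1237, 0.0393]
eef_rot: [0.0, 0.714, 0.7, -0.001]
wrist_force: [-2.4, -10.9, 3.5]
opening: -0.002
```

Request:
servo_tool --plan '[[[-0.0001,0.0005,0,0,-1],[-0.0001,0.0005,0,0,-1],[-0.0001,0.0005,0,0,-1]]]'

```text
time_s: 30.45
eef_pos: [0.5704, 0.1247, 0.0393]
eef_rot: [0.001, 0.714, 0.7, -0.001]
wrist_force: [-3.0, -14.5, 3.9]
opening: -0.001
```

Request:
servo_tool --plan '[[[0,0.0003,0,0,-1],[0,0,0,0,-1]]]'

```text
time_s: 30.65
eef_pos: [0.5704, 0.1247, 0.0393]
eef_rot: [0.001, 0.714, 0.7, -0.002]
wrist_force: [-3.3, -14.0, 2.6]
opening: -0.003
```

Run:
```python
from h import *
st()
o=[]
for n,b in(("scene",(200,270,150,235)),("top",(130,200,130,215))):
    c=camera(n);o.append(cv2.resize(c["img"][b[0]:b[1],b[2]:b[3]],(400,330),interpolation=cv2.INTER_CUBIC))
cv2.imwrite("pics/p15.png",np.hstack(o)); st()
```

```text
30.65 loc [-0.006   0.0459  0.0393] F loc [ -6.24 -12.9    2.61] q6 0.04
30.75 loc [-0.006   0.0459  0.0393] F loc [ -5.83 -12.3    3.65] q6 0.04
```

View pics/p15.png

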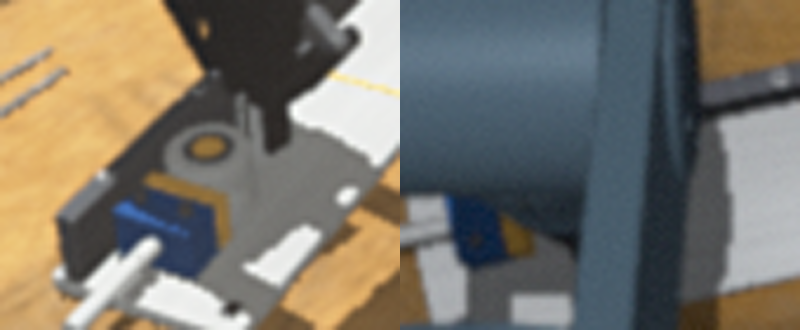

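Request:
servo_tool --plan '[[[-0.0001,0.0004,0,0,-1],[0,0,0,0,-1]]]'

```text
time_s: 30.95
eef_pos: [0.5704, 0.1248, 0.0393]
eef_rot: [0.001, 0.714, 0.7, -0.002]
wrist_force: [-2.3, -15.4, 4.0]
opening: -0.002
```

Request:
servo_tool --plan '[[[0,-0.0005,0,0,-1],[0,-0.0005,0,0,-1],[0,-0.001,0,0,-1],[0,-0.002,0,0,-1],[0,-0.004,0,0,-1],[0,-0.008,0,0,-1],[0,-0.01,0,0,-1],[0,-0.01,0,0,-1]]]'

```text
time_s: 31.75
eef_pos: [0.5706, 0.0906, 0.0393]
eef_rot: [-0.0, 0.714, 0.7, 0.0]
wrist_force: [-0.0, 0.6, -0.4]
opening: 0.003
```

Request:
servo_tool --plan '[[[0,-0.005,0.02,0,-1],[0,-0.01,0.04,0,-1],[0,-0.03,0.04,0,-1],[0,-0.04,0.04,0,-1],[0,-0.04,0.02,0,-1],[-0.02,-0.04,0,0,-1],[-0.04,-0.03,0,0,-1],[-0.04,-0.02,0,0,-1]]]'

```text
time_s: 32.55
eef_pos: [0.4693, -0.1216, 0.1948]
eef_rot: [0.001, 0.714, 0.7, -0.0]
wrist_force: [-0.3, -0.8, 0.2]
opening: -0.001
```

Request:
servo_tool --plan '[[[-0.03,-0.04,0,0,-1],[-0.03,-0.04,0,0,-1],[-0.02,-0.04,0,0,-1],[0,-0.03,0,0,-1],[0,0,0,0,-1],[0,0,0,0,-1]]]'

```text
time_s: 33.15
eef_pos: [0.39, -0.2696, 0.1945]
eef_rot: [-0.0, 0.715, 0.7, 0.0]
wrist_force: [-0.6, 0.3, -0.6]
opening: -0.0
```

Run:
```python
from h import *
st();print(get_obs()["dq"].round(3))
o=[]
for n,b in(("scene",(190,270,150,245)),("top",(125,195,125,210))):
    c=camera(n);o.append(cv2.resize(c["img"][b[0]:b[1],b[2]:b[3]],(400,330),interpolation=cv2.INTER_CUBIC))
    for t in ("roller_center","stop_unit"):
      for r in trace(c,t):
        m=r["mask"];k=np.argwhere(m).mean(0)
        if k[1]<235: print(n,t,k,m.sum(),r["conf"])
        if t=="roller_center" and k[1]<235:
            f=fitcyl(c,m,[.578,.155],.01,.022,.034);d=f.x-[.5863,.0812];a=.2215;cc,s=np.cos(a),np.sin(a);print(f.fun,d[0]*cc+d[1]*s,-d[0]*s+d[1]*cc)
    for t in("stop_unit","stop_face"):
      for r in pinpoint(c,t)[:1]:
        z=.01 if t=="stop_unit" else .025
        P=onz(c,r["centre"][0]*384,r["centre"][1]*512,z);d=P[:2]-[.5863,.0812];a=.2215;cc,s=np.cos(a),np.sin(a);print(n,t,r["conf"],d[0]*cc+d[1]*s,-d[0]*s+d[1]*cc)
cv2.imwrite("pics/p16.png",np.hstack(o)); st()
```

```text
33.15 loc [-0.2686 -0.2991  0.1945] F loc [-0.54  0.45 -0.62] q6 -0.84
[ 0.038 -0.008  0.017  0.001  0.004  0.003]
scene roller_center [234.12403101 195.70542636] 258 0.74
0.48080185055732727 0.008808516005522345 0.07198889810996713
scene stop_unit [250.36647173 183.31773879] 513 0.71
scene stop_unit 0.61 -0.0009908712363593912 0.12464990306226693
scene stop_face 0.69 -0.0002743326650473943 0.0911913091675628
top roller_center [170.5308642  164.92283951] 324 0.78
0.09076002985239029 0.007965602975878791 0.07490111894699933
top stop_unit [177.09276018 142.94570136] 442 0.83
top stop_unit 0.68 0.008424221184060911 0.12086080601073171
top stop_face 0.68 0.0023002222691834995 0.10023964858005809
33.65 loc [-0.2676 -0.2983  0.1947] F loc [ 1.26 -0.01 -0.61] q6 -0.84
```

View pics/p16.png

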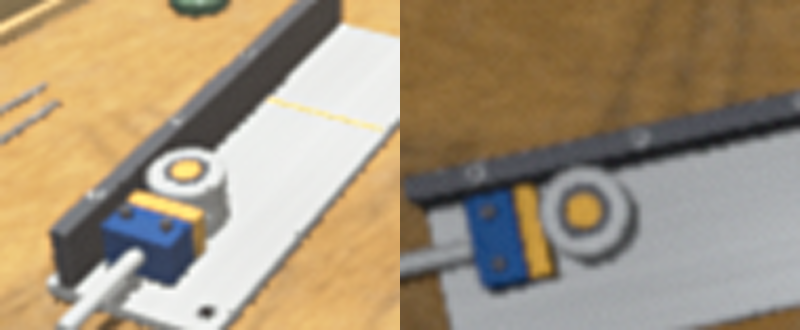

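Run:
```python
from h import *
c=camera("top");s2=camera("scene");p=(.5863,.0812,.2215)
o=[]
for c,b,f in((c,(145,195,125,190),6),(s2,(205,270,160,225),6)):
    i=cv2.resize(c["img"][b[0]:b[1],b[2]:b[3]],None,fx=f,fy=f,interpolation=cv2.INTER_CUBIC)
    def ln(P,col):
        q=(proj(c,T(p,P))+.5-[b[2],b[0]])*f-.5
        cv2.polylines(i,[np.round(q*8).astype(np.int32)],True,col,1,cv2.LINE_AA,3)
    by=.1203
    def rect(x0,x1,y0,y1,z): return [[x0,y0,z],[x1,y0,z],[x1,y1,z],[x0,y1,z]]
    ln(rect(-.022+.004,.022+.004,by-.012,by+.012,.04),(0,255,0))
    ln(rect(-.022+.004,.022+.004,by-.023,by-.013,.038),(0,0,255))
    cy=cylpts(.008,by-.045,.01,.022,.034)
    ln(cy[48:],(255,0,255))
    o.append(cv2.resize(i,(390,330)))
cv2.imwrite("pics/p17.png",np.hstack(o))
```

```text
(no output)
```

View pics/p17.png

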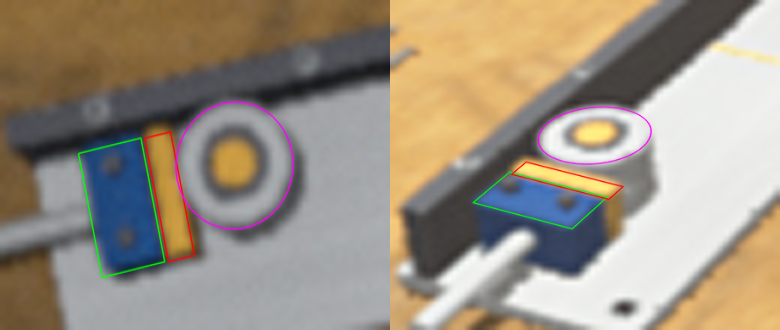

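```bash
python3 -c "
from bench import *
print(get_obs()['wrist_force'],get_obs()['dq'].round(3)); print(hand_in())"
```

```text
[ 0.35065111 -0.49697611 -0.33210139] [-0.003  0.001 -0.001  0.    -0.001  0.001]
the job is handed in; nothing more can be done
None
```

I handed the job in at about 34 s of the 66 s allowed; the hand-in gives no verdict. The steel roller now stands against both the fence and the brass head, with the head back on the blue block.

**What I did:**
1. I picked up the steel roller, left the two red ones alone, and felt for the fence with it.
2. I set it on the plate just off the fence, before the yellow line, and let go.
3. With the fingers shut and turned slightly toward the fence, I pushed it along. The first push before the line built up to about 15 N at the wrist. I backed off, raised the tool and turned it straighter, and the force dropped to about 5 N.
4. Driving the stop took about 10 N, and I stopped at about 16 N when the head no longer moved. I then backed off and moved the arm clear.

**Last checks:**
- **Stall at the end:** the tool did not move on two further small pushes (0.3 and 0.4 mm) while the force rose or held, so the head was taken as home.
- **Head and roller position:** a drawn model of the head at home with the roller touching fence and face fits both pictures. The top picture puts the roller at x = 8.0, y = 74.9 mm in the fixture frame.
- **Robot clear:** the wrist force is near zero and the arm is at rest.

**What disagreed:**
- **Roller fit:** the scene-camera fit was poor because part of the roller was hidden; it gave y = 72.0 mm.
- **Stop face:** the network's points put it at y = 91 mm from the scene camera and 100 mm from the top camera. Measured from the block, home is 97 to 98 mm.
- **Stop travel:** I felt only about 42 mm of stop travel, not 50 mm. The head may not have started fully out, or I judged first contact late.

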